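Refit the dial knob on the hair-roller heater and hold it pressed

TASK

The ivory dial knob has come off the teal hair-roller heater: pick it up, turn it so that its key-flat bore matches the D-shaped shaft (red pointer over the red tick) and push it fully home on the shaft. Then push the dial down on its spring to the bottom of its travel and finish with the fingers still on the knob, holding it down there: the program ends while pressing, nothing is let go. Leave the case, the loose roller, the hairbrush and the comb where they are.

Things in the scene. Friction and masses are not known exactly. Their poses are not given: they have to be found in the camera images.
- knob: Loose ivory dial knob, 48 mm tall, about 45 g, standing on the counter bore down. Origin: centre of its underside; z up. Round skirt 42 mm wide, from 0 to 18 mm height; above it a bar grip along the knob's x, 38 mm long, 14 mm wide (y), from 18 to 48 mm height. Grip the bar across its width, fingertips 3 mm or more above the skirt. A red line on the +x half of the bar is the pointer.
- knob_pointer (a point): Point at the top of the +x end of the knob's bar, at the end of the red line: 19 mm from the knob's axis, 48 mm above its underside.
- knob_bore (a point): Mouth of the knob's D-shaped bore, at the knob's origin with the knob's axes. The bore is 16 mm deep, 7 mm in radius, with its flat 4 mm from the axis on the +x side, under the pointer.
- shaft_seat (a point): Point on the axis of the heater's dial shaft at the top of its black collar (38 mm wide), 53 mm above the counter when not pressed: the knob's underside comes to rest here. z up; x points out of the shaft's flat, where the collar has a red tick. With the knob home its x lies along this x. Its angle differs each time; the shaft turns only stiffly (0.06 N m).
- shaft_tip (a point): Top of the pale D-shaft, 14 mm above shaft_seat, same axes. Shaft radius 6 mm, flat 3 mm from the axis on the +x side, last 2 mm tapered. The knob fits with about 1 mm play all round and 0.2 rad in turn. Shaft and collar sink together when pressed.
- dial_press (a joint): How far the dial shaft is pressed down into the heater, in m: 0 = up, 0.006 = bottom stop. A spring resists with 2 N at the start and 8 N at the bottom, and lifts it again when let go.
- heater: Teal hair-roller heater fixed to the counter, a box 160 mm (x) by 260 mm (y) by 45 mm tall; origin: centre of its underside. The dial shaft stands at x 0, y -75 mm. On its +y half (y from 9 to 120 mm, x within 58 mm) stand pink and lilac rollers up to 101 mm above the counter.
- cap_case: Bystander: round pink shower cap case, 71 mm diameter, 32 mm tall; origin: centre of its underside.
- roller: Bystander: lilac hair roller standing on end, 36 mm diameter over its ribs, 62 mm tall; origin: centre of its underside.
- hairbrush: Bystander: purple hairbrush lying bristles down, 215 mm long (x; from -118 to 95 mm), 58 mm wide, 30 mm tall; origin under its middle.
- comb: Bystander: flat steel comb, 180 mm (x) by 30 mm by 4 mm; origin under its middle.
There are look-alikes about, which are no part of the job. What is shaped like the knob but brown or pink is not meant.

How it is judged:
On the way, in this order (a step that is already met when the one before it is completed fails the run):
1. the knob is picked up off the counter (height (world z) of knob above 0.03 m and contact force between knob and the fingers above 1 N), for 0.2 s.
2. the knob is fully home on the D-shaft, flat to flat (horizontal distance between knob and shaft_seat below 0.0025 m and z of knob in the frame of shaft_seat between -0.002 and 0.0025 m and angle between the x axis of knob and the x axis of shaft_seat, either way round below 0.3 rad and x of knob_pointer in the frame of shaft_seat above 0.01 m and angle between knob's own z axis and vertical below 0.1 rad), for 0.1 s.
At the end, for the whole second after the job is handed in: The knob sits fully home on the shaft (underside within 2.5 mm of the collar, axis within 2.5 mm, pointer within 0.3 rad of the red tick, upright within 0.1 rad) and the fingers still hold the dial pressed down by more than 4.5 mm of its 6 mm travel (all of step 2 and value of joint dial_press above 0.0045 m and contact force between knob and the fingers above 2 N); the arm keeps its last pose, push and grip.
It fails at once if the shower cap case is moved more than 15 mm (distance of cap_case from where it was at the start of the episode above 0.015 m).
It fails at once if the loose roller is moved more than 15 mm (distance of roller from where it was at the start of the episode above 0.015 m).
It fails at once if the hairbrush is moved more than 15 mm (distance of hairbrush from where it was at the start of the episode above 0.015 m).
It fails at once if the comb is moved more than 15 mm (distance of comb from where it was at the start of the episode above 0.015 m).
It also fails if it takes over 58 s, if anything falls off the work surface, if the arm or the gripper's body presses on something with over 40 N, if the wrist force passes 120 N, or if a joint passes its speed limit or range.

ROBOT

A 6-joint arm with a two-finger parallel gripper is mounted at the origin on the work surface. World frame = base frame: x ahead of the robot, y to its left, z up, the work surface at z = 0. Lengths are in m, angles in rad, forces in N, time in s.
With the tool pointing down it reaches from about 0.2 to 0.875 m from the base axis. Payload 3.4 kg.
Tool frame: the origin (TCP) lies between the finger pads; the fingertips stand 25 mm ahead of it and the grasp point (between the pads) lies 6 mm ahead of it (r.nose_length is the z of the fingertips in the tool frame, in m); z points along the fingers, y is the line along which they close (so a half turn about z gives the same grasp; the last joint's range is limited). The gripper opens to 94 mm and grips with 3 to 60 N. Pads are 16 mm wide; open, the fingers measure 119 mm over their backs; the gripper's body (75 mm by 177 mm) begins 78 mm behind the grasp point.
Start: joints at [-1.435, 0.276, 1.505, -0, 1.361, -0.121], TCP at [0.146, -0.556, 0.203] pointing down, gripper open.
Joint ranges: [-2.89, 2.89], [-0.75, 2.08], [0.22, 2.7], [-1.18, 4.32], [0.11, 2.71], [-2.7, 2.7]. Speed limits (rad/s): [2.57, 2.57, 3.14, 3.14, 3.14, 3.14].

INTERFACE

Orientations are given as a unit quaternion [w, x, y, z].
In Python, from plant import r, gripper_to, inverse_kinematics, vision, models, telemetry gives the robot as it stands. Calls block until the motion is done:
- r.move_to(position, orientation): joint-space move of the TCP to a pose.
- r.move_l(position, rot=None, vel=0.15, guard=None): straight line of the TCP; rot=None keeps the orientation; vel is the mean speed in m/s. With guard (N) it stops when the force on the tool has changed by that much, and returns True; else False.
- r.movej(angles): joint-space move.
- gripper_to(opening, f_grip=None): finger opening in m; f_grip is the grip in N (None keeps the last); returns when the fingers have stopped.
- r.hold(seconds).
- inverse_kinematics(position, orientation): joint angles nearest the present ones, or None.
- vision.snapshot(name): name is "side" or "top" or "wrist"; returns the picture (384x512x3 uint8, red, green, blue); there is no depth.
- vision.get_calibration(name): a dict with "fx", "fy", "cx", "cy" (pixels), "position" and "orientation" of the camera in the world. Camera axes: x right, y down, z forward; pixel columns grow to the right and rows downward; lengths in m; the calibration is good to about 2 mm. A picture is of the moment at which its call begins: read the wrist's pose just before it. get_calibration takes no time and is no camera call; for the wrist camera it gives the pose at the moment of the call.
A pose or a line that the arm cannot do raises r.PlanningError and nothing moves.
- r.sign_off(): hands the job in; it is judged then, once.
Trained networks look in the newest picture that a camera, given by its name, has taken for a name from the list of things; names that differ only in an ending like _2 or _b are one class to them, and where a whole thing is asked for, a point or a joint stands for the part that bears it (a point fixed in the world has none). Each returns a list of dicts, best first, with "score" (0 to 1); they miss things now and then, are a little off and sometimes report something else, mostly with a low value. They report only what shows in the picture. A call takes as long as a camera call. They do not tell look-alikes from the thing itself.
- models.boxes_of(thing, camera): "at" ([x, y, z] in m, in world coordinates, good to about 4 mm: the middle of the surface that is visible of it).
- models.regions_of(thing, camera): "pixels" (384x512 bool, what is visible of it).
- models.mark_of(thing, camera): "at" ([x, y, z] in m, in world coordinates, good to about 4 mm: a listed point, or the origin of a listed thing).
Readings, each from a call of its own:
- telemetry.current_t(): time.
- telemetry.current_joints(): joint angles.
- telemetry.current_dq(): joint speeds.
- telemetry.current_joint_efforts(): joint torques, N m.
- telemetry.current_ee_pos(): TCP position.
- telemetry.current_tool_rot(): TCP orientation.
- telemetry.current_wrist_force(): force on the tool from outside, world axes, zero at the start.
- telemetry.current_torque(): the same for the moment, N m.
- telemetry.current_opening(): finger opening in m.
- telemetry.current_finger_force(): force on a finger pad.
Only numpy, scipy, OpenCV 4.12 (cv2) and the standard library are available. Lean on these libraries where they do the work, as an engineer would, in place of code of your own. Each camera call takes 0.05 s, during which the arm holds its last target. There are 200 camera calls.

## Working session

There is one attempt and no reset: what is moved stays moved. The work goes in short steps, each a Python script; the robot and the scene stay as the last script left them, time stands still between calls to the robot, and variables do not carry over. Pictures are saved under pics/ and viewed, at most 10 in all, crops included, and the job is handed in when it is done.

```bash
mkdir -p pics; ls; python3 - <<'E'
from plant import r, vision, models, telemetry
import cv2,numpy as np
for c in("top","side"):
    im=vision.snapshot(c); cv2.imwrite(f"pics/{c}0.png",im[:,:,::-1])
    k=vision.get_calibration(c); print(c,{a:np.round(b,3) for a,b in k.items()})
    for t in("knob","knob_pointer","shaft_seat","shaft_tip","heater","cap_case","roller","hairbrush","comb"):
        print(t,[(round(float(d["score"]),2),np.round(d["at"],3).tolist()) for d in models.mark_of(t,c)])
E
```

```text
pics
top {'fx': np.float64(457.605), 'fy': np.float64(457.605), 'cx': np.float64(264.957), 'cy': np.float64(197.283), 'position': array([ 0.534, -0.016,  0.949]), 'orientation': array([ 0.001, -0.699,  0.715, -0.016])}
knob [(0.67, [0.428, -0.114, -0.0]), (0.67, [0.597, -0.124, 0.001]), (0.61, [0.573, -0.03, 0.005]), (0.56, [0.54, -0.197, -0.001]), (0.54, [0.519, -0.115, -0.001])]
knob_pointer [(0.89, [0.446, -0.118, 0.05]), (0.78, [0.565, -0.018, 0.047]), (0.7, [0.532, -0.219, 0.047]), (0.7, [0.584, -0.112, 0.049]), (0.69, [0.534, -0.104, 0.049]), (0.68, [0.517, -0.112, 0.0])]
shaft_seat [(0.6, [0.509, 0.112, 0.056]), (0.43, [0.507, 0.111, 0.067])]
shaft_tip [(0.51, [0.507, 0.112, 0.066]), (0.49, [0.518, -0.112, 0.001])]
heater [(0.64, [0.521, 0.185, -0.001])]
cap_case [(0.88, [0.52, -0.322, -0.002])]
roller [(0.91, [0.655, -0.193, 0.001])]
hairbrush [(0.69, [0.764, 0.097, 0.001])]
comb [(0.91, [0.377, -0.204, -0.001])]
side {'fx': np.float64(408.397), 'fy': np.float64(408.397), 'cx': np.float64(251.461), 'cy': np.float64(191.339), 'position': array([0.151, 0.631, 0.624]), 'orientation': array([ 0.136, -0.244,  0.851, -0.444])}
knob [(0.77, [0.43, -0.113, 0.002]), (0.74, [0.579, -0.031, -0.003]), (0.65, [0.516, -0.11, 0.001]), (0.55, [0.596, -0.123, 0.004])]
knob_pointer [(0.79, [0.581, -0.116, 0.049]), (0.76, [0.535, -0.211, 0.051]), (0.63, [0.534, -0.104, 0.048]), (0.63, [0.568, -0.013, 0.049]), (0.54, [0.447, -0.12, 0.045])]
shaft_seat [(0.62, [0.507, 0.115, 0.068]), (0.59, [0.506, 0.114, 0.057])]
shaft_tip [(0.62, [0.507, 0.113, 0.066])]
heater [(0.91, [0.518, 0.192, 0.002])]
cap_case [(0.56, [0.522, -0.32, -0.001])]
roller [(0.7, [0.657, -0.197, -0.001])]
hairbrush [(0.81, [0.766, 0.098, -0.001]), (0.48, [0.375, -0.208, -0.003])]
comb [(0.71, [0.378, -0.208, -0.002])]
```

View pics/top0.png

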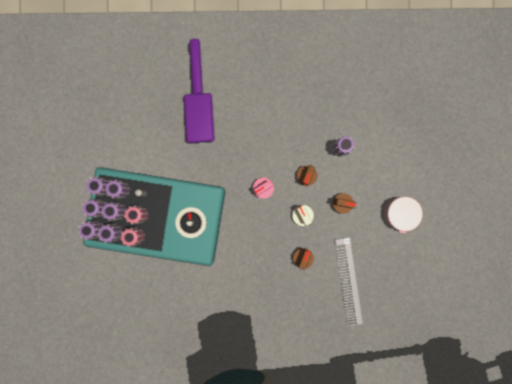

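```bash
python3 - <<'E'
import cv2
a=cv2.imread("pics/top0.png")
cv2.imwrite("pics/crop1.png",cv2.resize(a[120:280,160:360],None,fx=3.7,fy=3.7,interpolation=cv2.INTER_CUBIC))
E
```

```text
(no output)
```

The top view shows five knob-shaped things: pink at (263,188), brown at (306,175), (343,204) and (302,258), and ivory at (303,215). The ivory one fits the description. The heater dial is at (190,222), with its red tick pointing up in the image. I'll confirm this in the crop.

View pics/crop1.png

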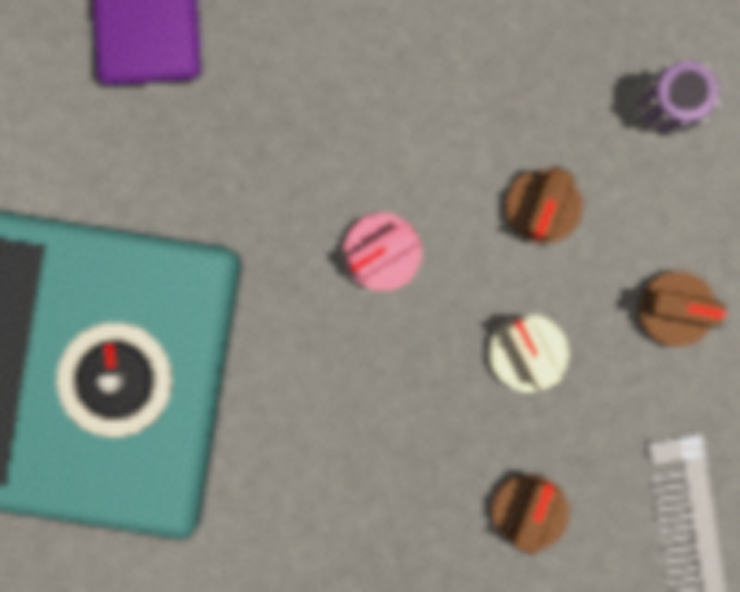

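The crop confirms it: the ivory knob is at crop (530,352), with its pointer toward the upper left (yaw about 0.5). The collar's red tick points up at crop (110,355). Next I'll look at both from close up with the wrist camera.

```bash
cat > h.py <<'E'
from plant import r, gripper_to, inverse_kinematics, vision, models, telemetry
import cv2,numpy as np
from scipy.spatial.transform import Rotation as R
def down(yaw):
    q=(R.from_euler('z',yaw)*R.from_euler('x',np.pi)).as_quat(); return [q[3],*q[:3]]
def ray_at(uv,k,z):
    q=k["orientation"]; M=R.from_quat([*q[1:],q[0]]).as_matrix()
    uv=np.atleast_2d(uv); d=np.c_[(uv[:,0]-k["cx"])/k["fx"],(uv[:,1]-k["cy"])/k["fy"],np.ones(len(uv))]@M.T
    p=np.array(k["position"]); return p+d*((z-p[2])/d[:,2])[:,None]
def look(name,things):
    k=vision.get_calibration("wrist"); im=vision.snapshot("wrist")
    cv2.imwrite(f"pics/{name}.png",im[:,:,::-1]); np.savez(f"pics/{name}.npz",im=im,**k)
    print(name,np.round(k["position"],3))
    for t in things: print(t,[(round(float(d["score"]),2),np.round(d["at"],4).tolist()) for d in models.mark_of(t,"wrist")][:4])
    return im,k
E
python3 - <<'E'
from h import *
q=telemetry.current_tool_rot(); print(q,down(0))
k=vision.get_calibration("wrist")
M=R.from_quat([*q[1:],q[0]]); off=M.inv().apply(np.array(k["position"])-telemetry.current_ee_pos()); print("cam in tool",off)
r.move_to([0.507-0.05,0.112,0.26],down(0.0)); print(telemetry.current_joints())
look("w_shaft",["shaft_seat","shaft_tip"])
r.move_to([0.517-0.05,-0.113,0.24],down(0.0)); print(telemetry.current_joints())
look("w_knob",["knob","knob_pointer"])
print(telemetry.current_t())
E
python3 -c "
import cv2,numpy as np
cv2.imwrite('pics/both.png',np.hstack([cv2.resize(cv2.imread('pics/%s.png'%n),(400,300)) for n in('w_shaft','w_knob')]))"
```

```text
[ 6.59273846e-05  9.91768553e-01  1.28043478e-01 -4.97827408e-06] [np.float64(6.123233995736766e-17), np.float64(1.0), np.float64(0.0), np.float64(0.0)]
cam in tool [ 0.07970493  0.00103845 -0.18184796]
[ 9.12296120e-02  8.73823772e-02  1.60577812e+00 -2.83640480e-04
  1.44852585e+00  1.66300864e+00]
w_shaft [0.537 0.11  0.442]
shaft_seat [(0.92, [0.5104, 0.1102, 0.0501]), (0.41, [0.5359, -0.107, 0.0463]), (0.31, [0.3784, -0.204, 0.0013])]
shaft_tip [(0.55, [0.51, 0.1121, 0.0652])]
[-3.81874367e-01  1.11705836e-01  1.62638783e+00  1.06208022e-03
  1.40370487e+00  1.18907995e+00]
w_knob [ 0.547 -0.114  0.422]
knob [(0.94, [0.5763, -0.0273, -0.0016]), (0.86, [0.5181, -0.1113, -0.0016]), (0.84, [0.4286, -0.109, 0.0011]), (0.79, [0.5382, -0.1926, -0.0003])]
knob_pointer [(0.87, [0.5398, -0.2088, 0.049]), (0.71, [0.5809, -0.1133, 0.0478]), (0.69, [0.5354, -0.1089, 0.0482]), (0.65, [0.4455, -0.117, 0.0481])]
4.8167
```

View pics/both.png

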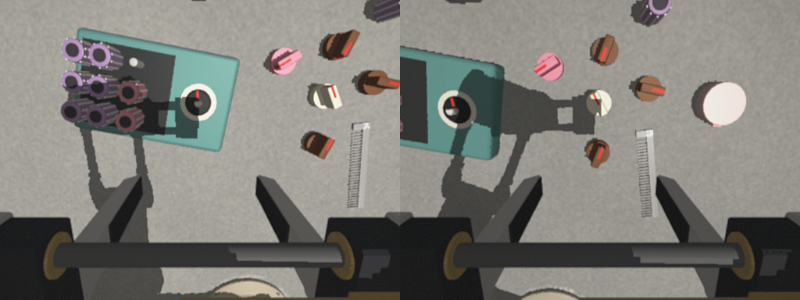

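The left half shows the dial at (198,103) with the red tick above it. The right half shows the ivory knob at (599,102) with its pointer toward the upper left. I'll measure both by colour.

```bash
cat > meas.py <<'E'
from h import *
def load(n):
    d=dict(np.load(f"pics/{n}.npz")); return d.pop("im"),d
def pts(im,k,m,z,c,rad):
    v,u=np.nonzero(m); p=ray_at(np.c_[u,v],k,z)[:,:2]; return p[np.linalg.norm(p-c,axis=1)<rad]
def masks(im):
    h=cv2.cvtColor(im,cv2.COLOR_RGB2HSV).astype(int); H,S,V=h[...,0],h[...,1],h[...,2]
    red=((H<8)|(H>172))&(S>140)&(V>90)
    cream=(H>18)&(H<45)&(S>18)&(S<110)&(V>120)
    return red,cream
def circ(p):
    h=cv2.convexHull(p.astype(np.float32))[:,0]; A=np.c_[2*h,np.ones(len(h))]
    s=np.linalg.lstsq(A,(h**2).sum(1),rcond=None)[0]; return s[:2],np.sqrt(s[2]+s[:2]@s[:2])
def rep(name,p,c=None):
    m=p.mean(0); w,v=np.linalg.eigh(np.cov((p-m).T)); a=v[:,1]*(np.sign(v[0,1]))
    print(name,len(p),"mean",m.round(4),"yaw(pca)",np.arctan2(a[1],a[0]).round(3),"len,wid sd",np.sqrt(w[::-1]).round(4),
      "" if c is None else ("yaw from c",np.arctan2(*(m-c)[::-1]).round(3)))
def shaft(im,k,c=(.508,.112)):
    red,cr=masks(im); p=pts(im,k,cr,.045,c,.045); o,rad=circ(p); print("ring",o.round(4),rad.round(4))
    rep("tick",pts(im,k,red,.053,c,.03),o)
def knob(im,k,c=(.517,-.113)):
    red,cr=masks(im); p=pts(im,k,red,.048,c,.03); rep("pointer",p,np.array(c))
    p=pts(im,k,cr,.018,c,.035); o,rad=circ(p); print("ivory hull(z=.018)",o.round(4),rad.round(4))
if __name__=="__main__":
    shaft(*load("w_shaft")); knob(*load("w_knob"))
    im=vision.snapshot("top"); k=vision.get_calibration("top"); im=cv2.imread("pics/top0.png")[:,:,::-1].copy(); shaft(im,k); knob(im,k)
E
python3 meas.py
```

```text
ring [0.5081 0.1114] 0.0299
tick 40 mean [0.5213 0.1122] yaw(pca) 0.08 len,wid sd [0.0037 0.0014] ('yaw from c', np.float64(0.065))
pointer 33 mean [ 0.526  -0.1082] yaw(pca) 0.475 len,wid sd [0.006  0.0007] ('yaw from c', np.float64(0.489))
ivory hull(z=.018) [ 0.5186 -0.1169] 0.0221
ring [0.5079 0.1122] 0.0292
tick 23 mean [0.5206 0.113 ] yaw(pca) 0.135 len,wid sd [0.0037 0.0019] ('yaw from c', np.float64(0.064))
pointer 3 mean [ 0.5326 -0.1034] yaw(pca) 0.764 len,wid sd [0.0014 0.0008] ('yaw from c', np.float64(0.55))
ivory hull(z=.018) [ 0.5169 -0.1129] 0.0347
```

```bash
python3 - <<'E'
from h import *
from meas import *
y=.48; q=down(y); p=[.5176,-.1126]
gripper_to(.04,40)
r.move_to([*p,.12],q)
print("guard",r.move_l([*p,.0475],vel=.1,guard=6), telemetry.current_ee_pos())
gripper_to(.0,40); print(telemetry.current_opening(),telemetry.current_finger_force())
r.move_l([*p,.16],vel=.12)
r.hold(.3); print(telemetry.current_opening(),telemetry.current_finger_force(),telemetry.current_wrist_force(),telemetry.current_ee_pos(),telemetry.current_t())
im,k=look("w_held",["knob","knob_pointer"])
for c in("top","side"):
    im=vision.snapshot(c); cv2.imwrite(f"pics/{c}_held.png",im[:,:,::-1])
E
```

```text
guard False [ 0.51826764 -0.11285288  0.04829916]
0.0006066420868145945 0.0
0.0001859254636433077 0.0 [-0.16867355  0.46355917  0.51137137] [ 0.51738616 -0.1124978   0.15950762] 9.4083
w_held [ 0.588 -0.077  0.341]
knob [(0.87, [0.5211, -0.11, -0.004]), (0.86, [0.4318, -0.1092, 0.0005]), (0.81, [0.5983, -0.1185, 0.0026]), (0.77, [0.5771, -0.0272, -0.0052])]
knob_pointer [(0.94, [0.5371, -0.2105, 0.0448]), (0.92, [0.4476, -0.1181, 0.047]), (0.88, [0.5682, -0.0194, 0.0488]), (0.7, [0.5804, -0.1156, 0.0436])]
```

View pics/w_held.png

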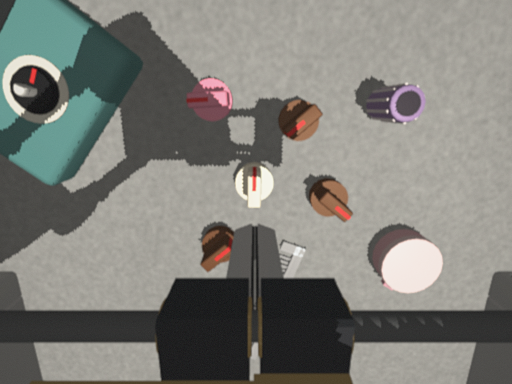

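The picture shows the fingers closed on nothing. The knob still stands at (254,183), ahead of the fingertips at (254,228). I'll check whether it moved.

```bash
python3 - <<'E'
from meas import *
im,k=load("w_held"); knob(im,k)
v=lambda z,uv:ray_at([uv],k,z)[0].round(4)
print("skirt c",v(.018,(254,183)),"bar c",v(.048,(254,188)),"bar ends",v(.048,(254,168)),v(.048,(254,208)),"tip",v(.135,(254,228)))
kt=vision.get_calibration("top")
im=cv2.imread("pics/top_held.png")[:,:,::-1].copy(); knob(im,kt)
a=cv2.imread("pics/top_held.png")[150:270,200:360];b=cv2.imread("pics/side_held.png")
cv2.imwrite("pics/held2.png",np.hstack([cv2.resize(a,(400,300)),cv2.resize(b[80:280,100:400][:, :267],(400,300))]))
E
```

```text
pointer 61 mean [ 0.5279 -0.1074] yaw(pca) 0.455 len,wid sd [0.0068 0.0008] ('yaw from c', np.float64(0.475))
ivory hull(z=.018) [ 0.5127 -0.1083] 0.0282
skirt c [ 0.5167 -0.1133  0.018 ] bar c [ 0.5187 -0.1123  0.048 ] bar ends [ 0.5369 -0.1029  0.048 ] [ 0.4998 -0.1222  0.048 ] tip [ 0.5123 -0.1158  0.135 ]
pointer 0 mean [nan nan] yaw(pca) nan len,wid sd [nan nan] ('yaw from c', np.float64(nan))
ivory hull(z=.018) [ 0.5165 -0.1138] 0.0341meas.py:15: RuntimeWarning: Mean of empty slice.
  m=p.mean(0); w,v=np.linalg.eigh(np.cov((p-m).T)); a=v[:,1]*(np.sign(v[0,1]))
  ret = um.true_divide(
  avg = a.mean(axis, **keepdims_kw)
meas.py:15: RuntimeWarning: Degrees of freedom <= 0 for slice
  m=p.mean(0); w,v=np.linalg.eigh(np.cov((p-m).T)); a=v[:,1]*(np.sign(v[0,1]))
  c *= np.true_divide(1, fact)
  c *= np.true_divide(1, fact)
```

View pics/held2.png

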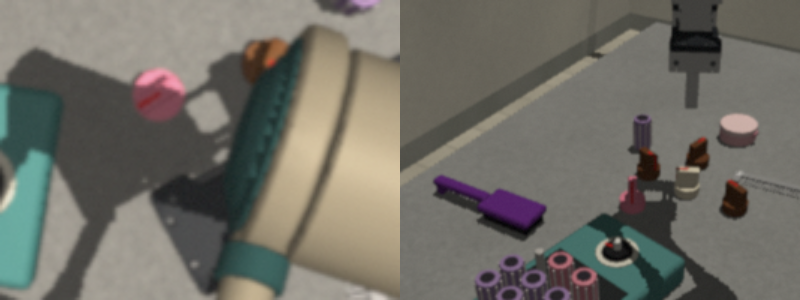

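```bash
python3 - <<'E'
from meas import *
print(r.nose_length,telemetry.current_ee_pos(),telemetry.current_opening(), telemetry.current_joints())
k=vision.get_calibration("side"); q=k["orientation"];M=R.from_quat([*q[1:],q[0]]).as_matrix()
def pr(p,k=k,M=M):
    c=M.T@(np.array(p)-k["position"]); return (k["fx"]*c[0]/c[2]+k["cx"],k["fy"]*c[1]/c[2]+k["cy"])
im=cv2.imread("pics/side_held.png")
e=np.array(telemetry.current_ee_pos()); s=im[20:260,180:420].copy(); s=cv2.resize(s,(600,600),interpolation=cv2.INTER_CUBIC)
for z,c in((.025,(0,0,255)),(0,(0,255,0)),(-.072,(255,0,0))):
    u,v=pr(e-[0,0,z]); print(z,u,v); cv2.circle(s,(int((u-180)*2.5),int((v-20)*2.5)),4,c,1)
cv2.imwrite("pics/s2.png",s)
E
```

```text
0.025 [ 0.51759705 -0.1126033   0.15993146] 0.0004956139799196866 [-3.45618942e-01  2.36770905e-01  1.67082104e+00  1.73778771e-05
  1.23412876e+00  7.45216987e-01]
0.025 293.1527221500048 162.1495510324675
0 293.6183283618228 152.78565424512118
-0.072 295.0414856386032 124.16426236140819
```

View pics/s2.png

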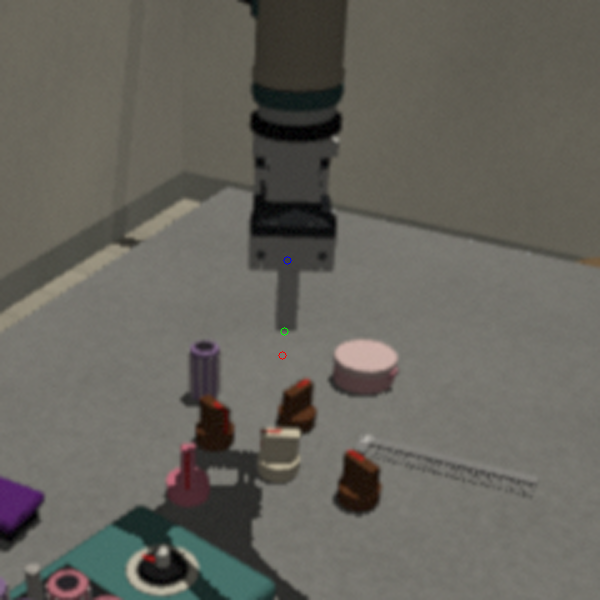

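The picture shows the real fingertips at (287,330), level with the reported TCP (green). They are about 25 mm higher than the stated nose length puts them (red), so the grasp closed above the bar. I'll find the true tip height by a guarded touch on the knob's skirt, back off and grip.

```bash
python3 - <<'E'
from meas import *
p=[.5182,-.1124]
gripper_to(.030,40); print("open",telemetry.current_opening())
r.move_l([*p,.055],rot=down(.47),vel=.15)
r.hold(.2); print(telemetry.current_wrist_force())
g=r.move_l([*p,.008],vel=.03,guard=3); z=telemetry.current_ee_pos()
print("guard",g,z,telemetry.current_wrist_force())
if g:
    r.move_l([*p,z[2]+.006],vel=.05)
    gripper_to(0,40); print(telemetry.current_opening(),telemetry.current_finger_force(),telemetry.current_ee_pos())
print(telemetry.current_t())
E
```

```text
open 0.030154237152473354
[ 0.21330493 -0.18382755 -0.69189305]
guard True [ 0.51804221 -0.11236274  0.0157539 ] [0.28399602 0.02546715 4.52783257]
0.013714310279890155 39.999852776527405 [ 0.51804721 -0.11236859  0.02157216]
13.225
```

```bash
python3 - <<'E'
from meas import *
e=telemetry.current_ee_pos()
r.move_l([e[0],e[1],.13],vel=.12); r.hold(.2)
print(telemetry.current_opening(),telemetry.current_finger_force())
yaw=.09
r.move_to([.508,.1117,.125],down(yaw)); r.hold(.2)
print(telemetry.current_ee_pos(),telemetry.current_opening(),telemetry.current_t())
im,k=look("w_over",["knob","knob_pointer","shaft_seat"])
s=vision.snapshot("side"); cv2.imwrite("pics/side_over.png",s[:,:,::-1])
a=cv2.resize(im[130:280,190:340],(400,400),interpolation=cv2.INTER_CUBIC); b=cv2.resize(s[170:290,190:310],(400,400),interpolation=cv2.INTER_CUBIC)
cv2.imwrite("pics/over.png",np.hstack([a,b])[:,:,::-1])
E
```

```text
0.013650247892896261 39.99989032745361
[0.50843535 0.11048466 0.12500111] 0.013576969359811718 15.575
w_over [0.588 0.116 0.307]
knob [(0.97, [0.6005, -0.1189, 0.0021]), (0.93, [0.4289, -0.11, -0.0004]), (0.71, [0.5083, 0.1097, 0.0999]), (0.55, [0.5764, -0.0305, -0.0044])]
knob_pointer [(0.91, [0.4487, -0.1169, 0.0462]), (0.78, [0.5252, 0.1103, 0.1502]), (0.6, [0.5651, -0.0173, 0.0485]), (0.35, [0.5095, 0.1106, 0.0543])]
shaft_seat [(0.62, [0.5123, 0.1128, 0.0537])]
```

View pics/over.png

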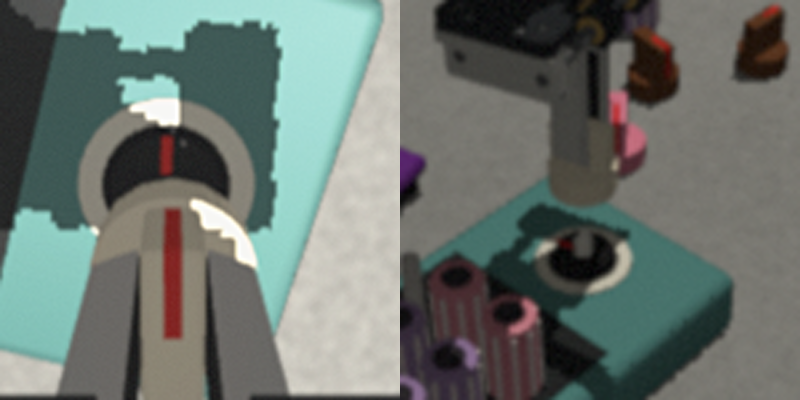

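Left: the tick is at crop (166,155) and the pointer line at (173,210–340), nearly parallel. Right: the knob is held upright above the shaft. Now I'll compute the relative offset from this one camera.

```bash
python3 - <<'E'
from meas import *
im,k=load("w_over"); red,cr=masks(im); 
v,u=np.nonzero(red); s=(abs(u-254)<15)&(v>175)&(v<265); u,v=u[s],v[s]
t=v<202
T=ray_at(np.c_[u,v][t],k,.053)[:,:2]; P=ray_at(np.c_[u,v][~t],k,.1514)[:,:2]
rep("tick",T); rep("ptr",P)
for n,X in(("tick",T),("ptr",P)):
    a=X-[.508,.1117]; d=np.array([np.cos(.08),np.sin(.08)]); print(n,"radial",(a@d).min().round(4),(a@d).max().round(4))
# outer ring, incl. shade: fit teal/other boundary from w_shaft and top instead
for n in("w_shaft","w_knob","w_held"):
    i,kk=load(n); print(n)
    try: shaft(i,kk)
    except Exception as e: print(e)
q=k["orientation"]; M=R.from_quat([*q[1:],q[0]]); print("cam fwd",M.apply([0,0,1]).round(3),"cam x",M.apply([1,0,0]).round(4), "atan",np.arctan2(-M.apply([1,0,0])[0]*-1,-M.apply([1,0,0])[1]).round(4))
E
```

```text
tick 57 mean [0.521  0.1124] yaw(pca) -0.011 len,wid sd [0.0036 0.001 ] 
ptr 281 mean [0.5211 0.1103] yaw(pca) 0.093 len,wid sd [0.0082 0.0009] 
tick radial 0.0072 0.019
ptr radial -0.0014 0.027
w_shaft
ring [0.5081 0.1114] 0.0299
tick 40 mean [0.5213 0.1122] yaw(pca) 0.08 len,wid sd [0.0037 0.0014] ('yaw from c', np.float64(0.065))
w_knob
ring [0.5081 0.1123] 0.0295
tick 53 mean [0.5209 0.1125] yaw(pca) 0.05 len,wid sd [0.0039 0.0016] ('yaw from c', np.float64(0.016))
w_held
ring [0.5079 0.112 ] 0.03
tick 90 mean [0.5208 0.1126] yaw(pca) 0.064 len,wid sd [0.0039 0.0014] ('yaw from c', np.float64(0.05))
cam fwd [-0.275 -0.025 -0.961] cam x [ 8.840e-02 -9.961e-01  6.000e-04] atan 0.0885
```

```bash
cat > rel.py <<'E'
from meas import *
def rel(name):
    r.hold(.15); e=np.mean([telemetry.current_ee_pos() for _ in range(5)],0); zt=e[2]-.0216+.048
    k=vision.get_calibration("wrist"); im=vision.snapshot("wrist"); np.savez(f"pics/{name}.npz",im=im,**k)
    red,_=masks(im); n,lab,st,_=cv2.connectedComponentsWithStats(red.astype(np.uint8))
    C=[i for i in range(1,n) if st[i,4]>15 and abs(st[i,0]+st[i,2]/2-254)<20 and st[i,1]>100 and st[i,1]+st[i,3]<330]
    C.sort(key=lambda i:st[i,1]); print("ee",e.round(4),[st[i].tolist() for i in C])
    f=lambda i,z:ray_at(np.argwhere(lab==i)[:,::-1],k,z)[:,:2]
    if len(C)>1: rep("tick",f(C[0],.053))
    P=f(C[-1],zt); rep("ptr",P); print("inner end",P[P[:,0]<P[:,0].min()+.001].mean(0).round(4))
    return im
E
python3 - <<'E'
from rel import *
print(ray_at([[255,223.7],[255,257.5]],load("w_over")[1],.1514).round(4))
r.move_l([.508,.1142,.096],rot=down(.075),vel=.08)
im=rel("r1"); s=vision.snapshot("side"); print(telemetry.current_t())
a=cv2.resize(im[130:280,190:340],(400,400),interpolation=cv2.INTER_CUBIC); b=cv2.resize(s[170:290,190:310],(400,400),interpolation=cv2.INTER_CUBIC)
cv2.imwrite("pics/r1.png",np.hstack([a,b])[:,:,::-1])
E
```

```text
[[0.5266 0.1105 0.1514]
 [0.5059 0.1086 0.1514]]
ee [0.5085 0.1142 0.0965] [[255, 190, 4, 7, 28], [252, 209, 6, 48, 279]]
tick 28 mean [0.5246 0.1125] yaw(pca) 0.078 len,wid sd [0.0017 0.0009] 
ptr 279 mean [0.5209 0.1139] yaw(pca) 0.082 len,wid sd [0.0082 0.0009] 
inner end [0.5072 0.1129]
16.5917
```

View pics/r1.png

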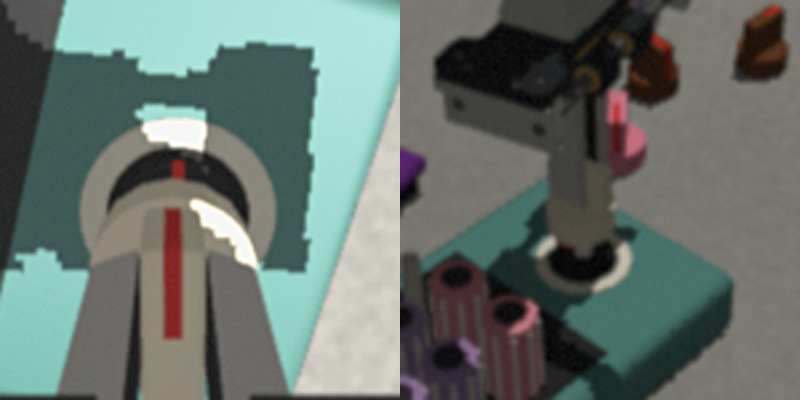

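The knob is just above the shaft and nearly aligned (tick at crop (178,168), pointer at (173,270)). It needs about 1 mm in −y. After that I'll make a guarded descent.

```bash
python3 - <<'E'
from rel import *
r.move_l([.5085,.1130,.092],rot=down(.07),vel=.05); r.hold(.1)
f0=np.array(telemetry.current_wrist_force())
g=r.move_l([.5085,.1130,.0755],vel=.02,guard=2.5)
print(g,telemetry.current_ee_pos(),np.array(telemetry.current_wrist_force())-f0,telemetry.current_torque(),telemetry.current_t())
E
```

```text
False [0.50862447 0.11303665 0.07560066] [ 0.46057119 -0.13952124 -0.08937615] [0.02571043 0.06469464 0.0077175 ] 17.9167
```

It went in without resistance. Next I press to the bottom stop under guard.

```bash
python3 - <<'E'
from rel import *
f0=np.array(telemetry.current_wrist_force())
for z in(.0735,.0715,.0695,.0685,.0675,.0665,.0655):
    g=r.move_l([.5085,.1130,z],vel=.02,guard=14); r.hold(.15)
    f=np.array(telemetry.current_wrist_force())-f0
    print(z,g,telemetry.current_ee_pos().round(4) if hasattr(telemetry.current_ee_pos(),'round') else telemetry.current_ee_pos(),f.round(2),telemetry.current_opening())
    if f[2]>14 or g: break
im=rel("r2"); s=vision.snapshot("side"); print(telemetry.current_t())
for c in("side","wrist"):
  print([(round(float(d["score"]),2),np.round(d["at"],4).tolist()) for d in models.mark_of("knob",c)])
a=cv2.resize(im[130:280,190:340],(400,400),interpolation=cv2.INTER_CUBIC); b=cv2.resize(s[170:290,190:310],(400,400),interpolation=cv2.INTER_CUBIC)
cv2.imwrite("pics/r2.png",np.hstack([a,b])[:,:,::-1])
E
```

```text
0.0735 False [0.5091 0.1131 0.0739] [-1.09 -0.05  2.55] 0.01365467254427973
0.0715 False [0.509  0.1131 0.0718] [ 0.8  -0.23  2.88] 0.013675321197986461
0.0695 False [0.509  0.113  0.0698] [ 0.88 -0.19  6.26] 0.01367119793655948
0.0685 False [0.509  0.1131 0.0689] [ 0.   -0.46  6.52] 0.013426761477700729
0.0675 False [0.5091 0.1131 0.0684] [-0.74 -0.77  9.82] 0.013598431281649765
0.0665 False [0.5091 0.1131 0.0683] [-3.81 -1.34 16.27] 0.013725068357088244
ee [0.5091 0.1131 0.0683] [[252, 209, 6, 48, 279]]
ptr 279 mean [0.5215 0.1126] yaw(pca) 0.077 len,wid sd [0.0082 0.0009] 
inner end [0.5078 0.1118]
20.5667
[(0.7, [0.429, -0.1129, 0.0015]), (0.62, [0.5402, -0.194, 0.003]), (0.6, [0.5057, 0.1171, 0.0454]), (0.6, [0.5981, -0.1233, 0.0029]), (0.59, [0.574, -0.0318, -0.0033])]
[(0.7, [0.5085, 0.1151, 0.0442]), (0.69, [0.5777, -0.0273, -0.0049]), (0.64, [0.431, -0.1125, 0.0018])]
```

View pics/r2.png

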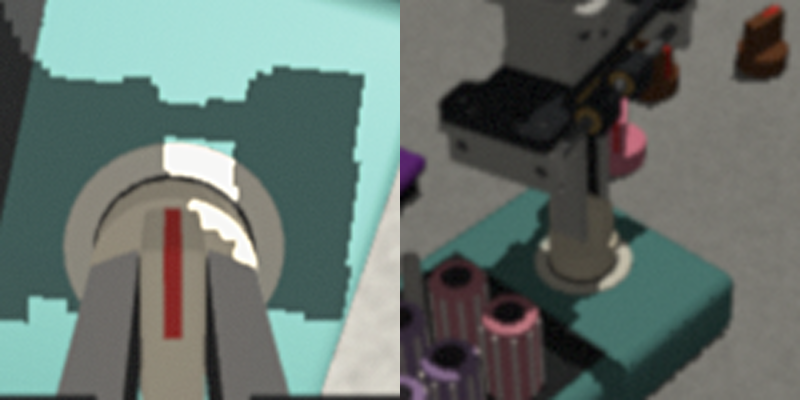

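The knob is flush on the collar and upright, with the pointer along the tick direction. The force rose along the spring's profile and then stiffened at the stop (TCP z 0.0683, 16 N), so I'm handing it in while pressing.

```bash
python3 - <<'E'
from h import *
r.hold(.3); print(telemetry.current_wrist_force(),telemetry.current_finger_force(),telemetry.current_t())
print(r.sign_off())
E
```

```text
[-1.68345719 -0.1251838  14.87806144] 40.00440716743469 20.9667
the job is handed in; nothing more can be done
None
```

The job is handed in: the ivory knob is on the D-shaft with its pointer along the red tick, held at the bottom stop with about 15 N of push and 40 N of grip. It took 21 s; the first grasp closed above the knob without moving it, and I saw nothing else get moved. The hand-in returned no verdict.

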